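# Find the full sugar tin by feel

## Task

One of the three closed tins on the baking tray is still full of sugar pearls: lift each tin in turn, beginning with the one at the robot's left and ending with the one at its right, straight up off its place for a moment to feel its weight, and gently set the lighter ones back where they stood, upright. Then hold the heaviest one up over the tray, upright and still, with its bottom higher than the other tins' lids, and finish while still holding it there. Do not drop or tip any tin, and leave everything else where it is.

Things in the scene. Friction and masses are not known exactly. Their poses are not given: they have to be found in the camera images.
- tin_a: one of three identical closed steel tins, 100 (x) x 56 (y) x 120 (z) mm: plain walls up to 108 mm, above that a lid of 95 x 51 mm; blank labels on the narrow ends. Grip across the 56 mm. Origin: centre of underside, z up. Starts upright on any of the three places, x within 0.3 rad of the tray's x. Weighs 0.2 to 0.8 kg, not visible; the heaviest is at least 0.15 kg above the others
- tin_b: one of three identical closed steel tins, 100 (x) x 56 (y) x 120 (z) mm: plain walls up to 108 mm, above that a lid of 95 x 51 mm; blank labels on the narrow ends. Grip across the 56 mm. Origin: centre of underside, z up. Starts upright on any of the three places, x within 0.3 rad of the tray's x. Weighs 0.2 to 0.8 kg, not visible; the heaviest is at least 0.15 kg above the others
- tin_c: one of three identical closed steel tins, 100 (x) x 56 (y) x 120 (z) mm: plain walls up to 108 mm, above that a lid of 95 x 51 mm; blank labels on the narrow ends. Grip across the 56 mm. Origin: centre of underside, z up. Starts upright on any of the three places, x within 0.3 rad of the tray's x. Weighs 0.2 to 0.8 kg, not visible; the heaviest is at least 0.15 kg above the others
- tray: dark steel baking tray lined with paper, fixed to the table, 380 (x) x 520 (y) x 18 mm, floor 5 mm above the table; origin: centre of its underside; x points away from the robot and y to the robot's left when its yaw is 0 (it is turned up to 0.3 rad)
- place_left (a point): the place at the robot's left (tray y = +150 mm), a grey mat of 125 x 85 mm on the tray, where one tin stands (tin centre within 15 mm of it); point on the tray's floor, 5 mm above the table; axes as the tray's
- place_middle (a point): the middle place, a grey mat of 125 x 85 mm on the tray, where one tin stands (tin centre within 15 mm of it); point on the tray's floor, 5 mm above the table; axes as the tray's
- place_right (a point): the place at the robot's right (tray y = -150 mm), a grey mat of 125 x 85 mm on the tray, where one tin stands (tin centre within 15 mm of it); point on the tray's floor, 5 mm above the table; axes as the tray's
- tray_mid (a point): centre of the tray's floor
- dish_near: square white dish with brown sweets, 75 x 75 x 16 mm, on the tray nearer to the robot than the tins; leave it alone; origin: centre of its underside
- cutter: round steel pastry cutter, diameter 54 mm, 28 mm high, on the tray nearer to the robot than the tins; leave it alone; origin: centre of its underside
- spoon: spoon, 240 mm long, lying flat along the far side of the tray; leave it alone; origin: near its middle
- dish_side: square white dish with coloured sweets, 75 x 75 x 16 mm, on the table to the robot's left of the tray; leave it alone; origin: centre of its underside
- cup: orange cup, diameter 76 mm, 85 mm high, on the table to the robot's left of the tray; leave it alone; origin: centre of its underside
- jar: jar with a lid, diameter 56 mm, 90 mm high, on the table to the robot's right of the tray; leave it alone; origin: centre of its underside
- bowl: steel mixing bowl, diameter 150 mm, 65 mm high, on the table to the robot's right of the tray; leave it alone; origin: centre of its underside

How it is judged:
By the outcome, as a careful person would: the job done as asked, in the order asked, and still so for the second after the job is handed in, while the arm keeps its last pose, push and grip.
It also fails if it takes over 72 s, if anything falls off the work surface, if the arm or the gripper's body presses on something with over 40 N, if the wrist force passes 120 N, or if a joint passes its speed limit or range.

## Robot

A 7-joint arm with a two-finger parallel gripper is mounted at the origin on the work surface. World frame = base frame: x ahead of the robot, y to its left, z up, the work surface at z = 0. Lengths are in m, angles in degrees, forces in N, time in s.
With the tool pointing down it reaches from about 0.425 to 0.875 m from the base axis. Payload 4.7 kg.
Tool frame: the origin (TCP) lies midway between the tips of the shut fingers; the grasp point (between the pads) lies 19 mm behind it; z points along the fingers, y is the direction in which the jaws open and shut (so a half turn about z gives the same grasp; the last joint's range is limited). The gripper opens to 87 mm and grips with 3 to 60 N. Pads are 19 mm wide; open, the fingers measure 117 mm over their backs; the gripper's body (75 mm by 190 mm) begins 51 mm behind the grasp point.
Start: joints at [78.043, 18.392, -4.016, 83.108, 1.295, 78.541, -3.26], TCP at [0.144, -0.634, 0.223] pointing down, gripper open.
Joint ranges: [-163.93, 163.93], [-17.29, 119.83], [-79.2, 71.16], [3.27, 140.29], [-89.18, 269.18], [5.43, 117.66], [-154.24, 154.24]. Speed limits (degrees/s): [147.25, 147.25, 180, 180, 180, 180, 180].

## Interface

Orientations are given as [roll, pitch, yaw] about the fixed x, y, z axes, in that order (R = Rz(yaw) Ry(pitch) Rx(roll)).
In Python, from cell import env gives the robot as it stands.
- The arm moves only by the tool apply_moves, never from a script. Its argument "targets" is a list of rows, each a list of 2 entries, a list of its own where there are three numbers: the shift along the world's x, y, z in mm, then the turn, a rotation vector about the world's x, y, z in rad. A call has 1 to 8 rows; each row is the pose to reach, as a shift and turn from the pose commanded when the call began; what a row does not reach only later rows make up. A row lasts 1/10 s, in which the tool goes at most 50 mm and 8.59 degrees, less where a joint would pass 70% of its speed; a pose out of reach is approached as far as the arm can. A call with a gripper value outside its range is refused whole. "hand" is the finger opening in mm, from 0 to 87, set as the call begins (left out, the last holds). The fingers move at their own pace and stop on an object; "squeeze" is the grip in N (left out, the last holds). Time passes only in rows, so rows that repeat a pose let the fingers close. It gives the time, the measured TCP pose, the force and the opening at its end, in the units of the state.
- env.get_obs(): the state, without advancing time (a new reading comes with each control period).
- env.read_camera(name): name is "scene" or "top"; returns a dict with "image" (384x512x3 uint8, red, green, blue), "camera_matrix" (3x3 intrinsics, pixels), "camera_from_world" (4x4, takes a point from world to camera coordinates). Camera axes: x right, y down, z forward; pixel columns grow to the right and rows downward; lengths in m; the calibration is good to about 2 mm. A picture is of the moment at which its call begins. There is no depth.
- env.sign_off(): hands the job in, once; it reports no verdict.
Trained networks look in a picture, given as the dict that the camera call returned (one of the last four; its "shot" number tells which), for a name from the list of things; names that differ only in an ending like _2 or _b are one class to them, and where a whole thing is asked for, a point or a joint stands for the part that bears it (a point fixed in the world has none). Each returns a list of dicts, best first, with "conf" (0 to 1); they miss things now and then, are a little off and sometimes report something else, mostly with a low value. They report only what shows in the picture. A call takes as long as a camera call.
- env.regions_of(picture, target): "region" (384x512 bool, what is visible of it) and "rect" ([left, top, right, bottom] in pixels, round what is visible of it).
The state is a dict: "time_s": time; "qpos": joint angles; "joint_velocities": joint speeds; "effort": joint torques, N m; "tool_pos": TCP position; "tool_rot": TCP orientation; "force": force on the tool from outside, world axes, zero at the start; "wrist_torque": the same for the moment, N m; "grip_width": finger opening in m.
Only numpy, scipy, OpenCV 4.12 (cv2) and the standard library are available. Lean on these libraries where they do the work, as an engineer would, in place of code of your own. Each camera call takes 0.05 s, during which the arm holds its last target. There are 200 camera calls.

## Working session

There is one attempt and no reset: what is moved stays moved. The work goes in short steps, Python scripts to look and compute and a tool call to move; the robot and the scene stay as the last step left them, time stands still between calls to the robot, and variables do not carry over. Pictures are saved under pics/ and viewed, about 8 in all and at most 12, crops included, and the job is handed in when it is done.

Besides the shell and the picture viewer there is one more tool, called as name(argument=value, ...), one argument or row to a line, values as JSON. apply_moves: Moves the arm, as the interface text tells. Its arguments: {"type":"object","properties":{"targets":{"type":"array","items":{"type":"array"}},"hand":{"type":"number"},"squeeze":{"type":"number"}},"required":["targets"]}

```bash
mkdir -p pics; cat > h.py <<'E'
import numpy as np, cv2
from cell import env
def proj(c,P):
    P=np.atleast_2d(P); T=c["camera_from_world"]; q=P@T[:3,:3].T+T[:3,3]; u=q@c["camera_matrix"].T
    return u[:,:2]/u[:,2:]
def ray(c,uv,z):
    T=c["camera_from_world"]; R=T[:3,:3]; o=-R.T@T[:3,3]
    d=R.T@np.linalg.solve(c["camera_matrix"],np.array([uv[0],uv[1],1.]))
    return o+d*(z-o[2])/d[2]
E
python3 - <<'E'
from h import *
ims=[]
for n in ["top","scene"]:
    c=env.read_camera(n); T=c["camera_from_world"]; print(n,(-T[:3,:3].T@T[:3,3]).round(3))
    im=c["image"][:,:,::-1].copy(); cv2.imwrite(f"pics/{n}0.png",cv2.resize(im,(768,576),interpolation=cv2.INTER_CUBIC))
    np.savez(f"{n}0.npz",**c)
    for t in ["tin_a","tray","place_left","cup"]:
        for r in env.regions_of(c,t):
            ys,xs=np.nonzero(r["region"]); print(t,round(r["conf"],2),np.round(r["rect"]),len(xs), [cv2.minAreaRect(np.c_[xs,ys].astype(np.float32))] if len(xs) else '')
            np.save(f"reg_{n}_{t}_{int(r['rect'][0])}.npy",r["region"])
print(env.get_obs())
E
```

```text
top [0.366 0.009 1.454]
tin_a 0.83 [230. 173. 257. 210.] 597 [((244.6999969482422, 190.60000610351562), (18.782970428466797, 33.541019439697266), 26.56505012512207)]
tin_a 0.64 [278. 187. 299. 218.] 698 [((287.0, 202.5), (35.0, 20.0), 90.0)]
tin_a 0.57 [390. 202. 431. 247.] 1708 [((408.5, 222.0), (46.0, 45.0), 90.0)]
tin_a 0.55 [184. 160. 212. 196.] 758 [((198.0, 174.0), (24.009803771972656, 33.61371994018555), 30.963754653930664)]
tray 0.78 [153. 120. 331. 271.] 14422 [((242.83486938476562, 193.05047607421875), (156.60459899902344, 113.02351379394531), 16.699243545532227)]
place_left 0.96 [152. 119. 331. 272.] 14592 [((242.29360961914062, 193.06480407714844), (156.6800079345703, 113.40000915527344), 16.260204315185547)]
scene [ 1.4  -0.33  1.08]
tin_a 0.96 [267. 167. 286. 217.] 844 [((274.24407958984375, 192.8264617919922), (18.713945388793945, 48.24209976196289), 4.39870548248291)]
tin_a 0.91 [215. 170. 240. 226.] 995 [((228.30975341796875, 194.6121826171875), (48.68059539794922, 23.53710174560547), 77.90524291992188)]
tin_a 0.82 [316. 168. 340. 218.] 944 [((327.8077392578125, 192.
[... 631 characters left out ...]
7529297)]
{'time_s': 0.5, 'qpos': array([78.0397532 , 18.39597698, -4.01559112, 83.10849149,  1.29567377,
       78.54077942, -3.25950465]), 'joint_velocities': array([-0.00283885, -0.07545291,  0.0645246 , -0.12221976, -0.02470969,
        0.06426091, -0.03613933]), 'effort': array([ 1.96011106e-04, -4.90601957e+01, -4.02337331e-01, -3.12461329e+01,
       -6.36375742e-02,  3.46955890e-02,  2.73712521e-05]), 'tool_pos': array([ 0.14361815, -0.63394771,  0.22253223]), 'tool_rot': array([-1.79999922e+02,  3.53511671e-03,  1.27692102e+01]), 'force': array([ 0.62022586, -0.68952338, -0.09430199]), 'wrist_torque': array([-0.05228725, -0.00527754, -0.03265106]), 'grip_width': 0.08706893562805712}
```

View pics/top0.png

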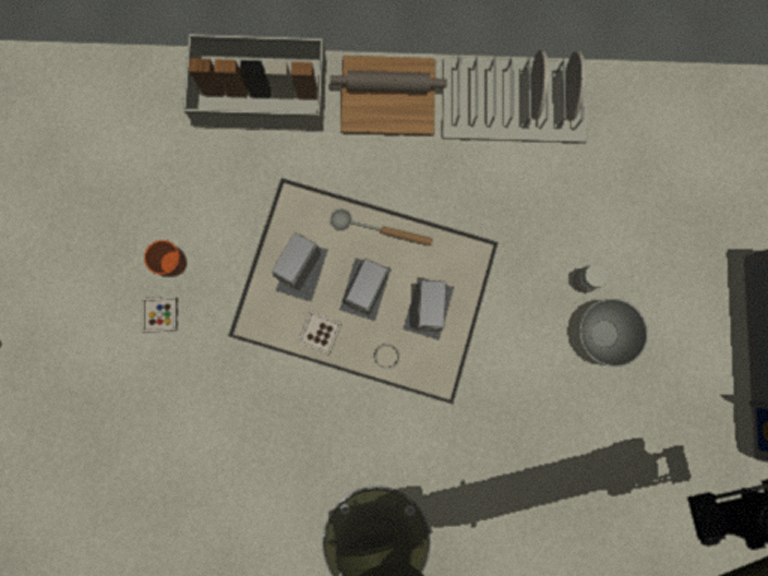

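View pics/scene0.png

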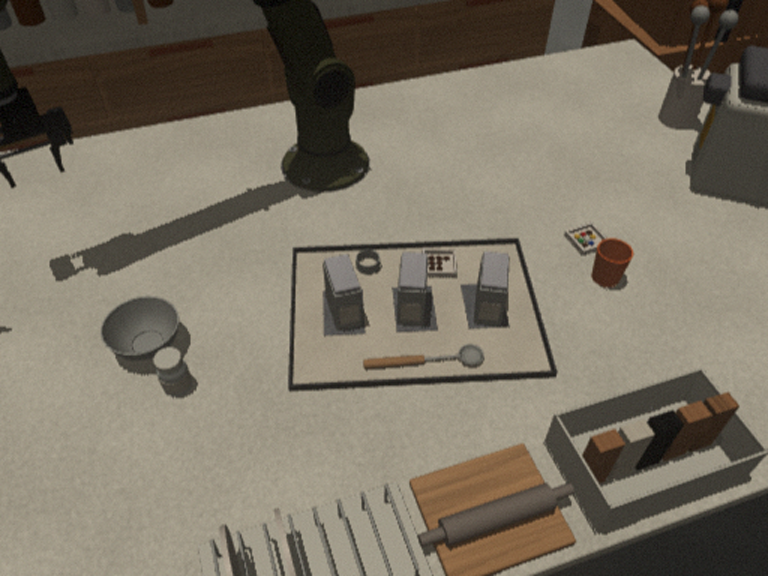

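```bash
cat >> h.py <<'E'
from scipy.optimize import minimize
def box(x,y,w,z0=0.005):
    c,s=np.cos(w),np.sin(w)
    P=[(a*i,b*j,z) for a,b,z in((.05,.028,0),(.05,.028,.108),(.0475,.0255,.12)) for i in(-1,1) for j in(-1,1)]
    P=np.array(P); return np.c_[x+c*P[:,0]-s*P[:,1],y+s*P[:,0]+c*P[:,1],P[:,2]+z0]
def mask(c,P,k=8):
    m=np.zeros((384*k,512*k),np.uint8); h=cv2.convexHull(((proj(c,P)+.5)*k).astype(np.float32)).round().astype(int)
    cv2.fillConvexPoly(m,h,1); return cv2.resize(m.astype(np.float32),(512,384),interpolation=cv2.INTER_AREA)
def fit(views,x0,z0=0.005):
    def f(p):
        s=0
        for c,r in views:
            m=mask(c,box(*p,z0)); s+=1-np.minimum(m,r).sum()/np.maximum(m,r).sum()
        return s
    S=np.array([x0]*4,float); S[1,0]+=.015;S[2,1]+=.015;S[3,2]+=.15
    o=minimize(f,x0,method="Nelder-Mead",options=dict(initial_simplex=S,xatol=1e-4,fatol=1e-4,maxiter=100)); return o.x,o.fun
E
python3 - <<'E'
from h import *
t=np.load("top0.npz"); s=np.load("scene0.npz"); t=dict(t); s=dict(s)
cor=[(283,180),(497,243),(452,402),(231,335)]
C=np.array([ray(t,(u/1.5-.17,v/1.5-.17),.018) for u,v in cor]); print("tray corners",C.round(3)); 
e=C[0]-C[1]; w=np.arctan2(e[1],e[0])-np.pi/2; e2=C[0]-C[3]; print("tray yaw",w,np.arctan2(e2[1],e2[0]),np.linalg.norm(e),np.linalg.norm(e2)); m=C.mean(0)
w=(w+np.arctan2(e2[1],e2[0]))/2
for k in(.15,0,-.15): print("place",(m+k*np.array([-np.sin(w),np.cos(w),0]))[:2].round(3))
im=t["image"][:,:,::-1].copy(); im2=s["image"][:,:,::-1].copy()
for n,a,b,uv in[("L",184,316,(198,174)),("M",230,267,(244,190)),("R",278,215,(287,202))]:
    A=np.load(f"reg_top_tin_a_{a}.npy").astype(np.float32);B=np.load(f"reg_scene_tin_a_{b}.npy").astype(np.float32)
    p=ray(t,uv,.08)
    for v in ([(t,A),(s,B)],[(t,A)],[(s,B)]):
        x,f=fit(v,[p[0],p[1],w]); print(n,x.round(4),round(f,3))
        if len(v)==2: X=x
    P=box(*X)
    for I,c in((im,t),(im2,s)):
        for q in(P[:4],P[4:8]):cv2.polylines(I,[((proj(c,q)[[0,1,3,2]])*16).round().astype(int)],True,(0,0,255),1,cv2.LINE_AA,4)
a=cv2.resize(im[110:280,140:340],(800,680))[:,:];b=cv2.resize(im2[140:270,180:380],(800,520))
cv2.imwrite("pics/fit.png",cv2.resize(np.vstack([a,b]),(400,600)))
E
```

```text
tray corners [[ 0.794  0.236  0.018]
 [ 0.66  -0.257  0.018]
 [ 0.301 -0.158  0.018]
 [ 0.436  0.335  0.018]]
tray yaw -0.26514400006659566 -0.2677178135366087 0.5111725787693285 0.37115345448254045
place [0.587 0.184]
place [0.548 0.039]
place [ 0.508 -0.105]
L [ 0.5957  0.1884 -0.4885] 0.134
L [ 0.5968  0.1901 -0.4953] 0.052
L [ 0.5966  0.1868 -0.4878] 0.051Traceback (most recent call last):
  File "<stdin>", line 10, in <module>
    fid = stack.enter_context(open(os.fspath(file), "rb"))
                              ~~~~^^^^^^^^^^^^^^^^^^^^^^^
FileNotFoundError: [Errno 2] No such file or directory: 'reg_top_tin_a_230.npy'
```

```bash
ls reg*; cat > m.py <<'E'
from h import *
import glob
t=dict(np.load("top0.npz")); s=dict(np.load("scene0.npz")); w=-.266
im=t["image"][:,:,::-1].copy(); im2=s["image"][:,:,::-1].copy()
g=lambda n,a: np.load(min(glob.glob(f"reg_{n}_tin_a_*.npy"),key=lambda f:abs(int(f.split("_")[-1][:-4])-a))).astype(np.float32)
for n,a,b,uv in[("L",184,316,(198,174)),("M",230,267,(244,190)),("R",278,215,(287,202))]:
    A=g("top",a);B=g("scene",b)
    p=ray(t,uv,.08)
    for v in ([(t,A),(s,B)],[(t,A)],[(s,B)]):
        x,f=fit(v,[p[0],p[1],w]); print(n,x.round(4),round(f,3))
        if len(v)==2: X=x
    P=box(*X)
    for I,c in((im,t),(im2,s)):
        for q in(P[:4],P[4:8]):cv2.polylines(I,[((proj(c,q)[[0,1,3,2]])*16).round().astype(int)],True,(0,0,255),1,cv2.LINE_AA,4)
a=cv2.resize(im[145:225,170:310],(560,320),interpolation=2);b=cv2.resize(im2[160:230,205:345],(560,280),interpolation=2)
cv2.imwrite("pics/fit.png",np.vstack([a,b]))
E
python3 m.py
```

```text
reg_scene_cup_394.npy
reg_scene_place_left_191.npy
reg_scene_tin_a_215.npy
reg_scene_tin_a_266.npy
reg_scene_tin_a_316.npy
reg_scene_tray_189.npy
reg_scene_tray_314.npy
reg_top_place_left_152.npy
reg_top_tin_a_184.npy
reg_top_tin_a_229.npy
reg_top_tin_a_278.npy
reg_top_tin_a_389.npy
reg_top_tray_153.npy
L [ 0.5961  0.1884 -0.4895] 0.132
L [ 0.5968  0.1901 -0.4975] 0.052
L [ 0.5963  0.1872 -0.4906] 0.051
M [ 0.5448  0.0335 -0.4258] 0.205
M [ 0.5459  0.0352 -0.416 ] 0.092
M [ 0.5439  0.0329 -0.4192] 0.096
R [ 0.5081 -0.1042 -0.0514] 0.165
R [ 0.5088 -0.1023 -0.0195] 0.071
R [ 0.5077 -0.1054 -0.0509] 0.065
```

View pics/fit.png

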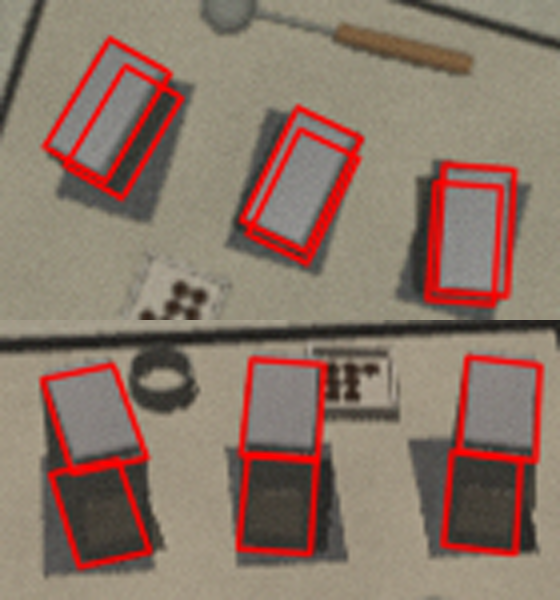

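apply_moves(
  targets=[
    [[306,234,20],[0,0,0.9]],
    [[306,234,20],[0,0,0.9]],
    [[306,234,20],[0,0,0.9]],
    [[306,234,20],[0,0,0.9]],
    [[306,234,20],[0,0,0.9]],
    [[306,234,20],[0,0,0.9]],
    [[306,234,20],[0,0,0.9]],
    [[306,234,20],[0,0,0.9]],
  ],
  hand=87,
  squeeze=45,
)

```text
time_s: 1.3
tool_pos: [0.4527, -0.3967, 0.2432]
tool_rot: [179.9, -0.1, 64.5]
force: [0.3, -1.0, 0.8]
grip_width: 0.0871
```

apply_moves(
  targets=[
    [[85,330,0],[0,0,0.9]],
    [[85,330,0],[0,0,0.9]],
    [[85,330,0],[0,0,0.9]],
    [[85,330,0],[0,0,0.9]],
    [[85,330,0],[0,0,0.9]],
    [[85,330,0],[0,0,0.9]],
    [[85,330,0],[0,0,0.9]],
  ],
)

```text
time_s: 2.0
tool_pos: [0.535, -0.0667, 0.2431]
tool_rot: [179.9, 0.0, 116.2]
force: [0.7, 0.2, 0.7]
grip_width: 0.0869
```

```bash
python3 -c "
from h import *
o=env.get_obs();print(o['qpos'].round(1),o['tool_pos'],o['tool_rot'])"
```

```text
[ 42.1   7.  -40.7  96.1   4.6  78.6  26.9] [ 0.53496345 -0.06667167  0.24312624] [1.79939708e+02 3.80014998e-02 1.16204371e+02]
```

apply_moves(
  targets=[
    [[61,258,0],[0,0,0.63]],
    [[61,258,0],[0,0,0.63]],
    [[61,258,0],[0,0,0.63]],
    [[61,258,0],[0,0,0.63]],
    [[61,258,0],[0,0,0.63]],
    [[61,258,0],[0,0,0.63]],
    [[61,258,0],[0,0,0.63]],
  ],
)

```text
time_s: 2.7
tool_pos: [0.5948, 0.1923, 0.2425]
tool_rot: [179.9, -0.1, 152.3]
force: [-0.9, -0.1, -0.3]
grip_width: 0.0871
```

```bash
python3 -c "
from h import *
o=env.get_obs();print(o['qpos'].round(1),o['tool_pos'],o['tool_rot'])
ims=[]
for n in ['top','scene']:
  c=env.read_camera(n); ims.append(cv2.resize(c['image'][130:290,150:370,::-1],(660,480))[:,:])
cv2.imwrite('pics/p1.png',cv2.resize(np.vstack(ims),(412,600)))
"
```

```text
[ 19.   22.  -51.2  83.9  17.   82.2  30. ] [0.59478055 0.19225784 0.24246795] [ 1.79887086e+02 -1.00072325e-01  1.52342068e+02]
```

View pics/p1.png

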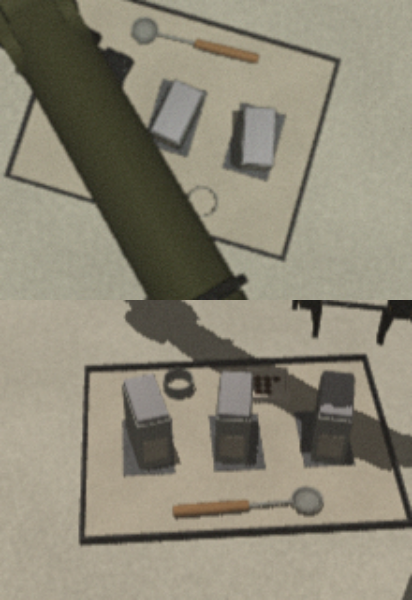

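apply_moves(
  targets=[
    [[0,0,-35],[0,0,0]],
    [[0,0,-75],[0,0,0]],
    [[0,0,-110],[0,0,0]],
    [[0,0,-135],[0,0,0]],
    [[0,0,-155],[0,0,0]],
    [[0,0,-168],[0,0,0]],
    [[0,0,-173],[0,0,0]],
    [[0,0,-173],[0,0,0]],
  ],
)

```text
time_s: 3.6
tool_pos: [0.5958, 0.1868, 0.0696]
tool_rot: [-180.0, 0.0, 151.9]
force: [-1.2, 0.9, -0.1]
grip_width: 0.087
```

```bash
python3 -c "
from h import *
o=env.get_obs();print(o['qpos'].round(1),o['tool_pos'],o['tool_rot'],o['force'])
c=env.read_camera('scene'); cv2.imwrite('pics/p2.png',cv2.resize(c['image'][130:250,210:370,::-1],(640,480)))
"
```

```text
[ 16.9  29.7 -47.2  95.4  23.6  65.4  25.3] [0.59583372 0.18681445 0.06956687] [-1.79970613e+02  1.29328431e-02  1.51903875e+02] [-1.23702981  0.87200628 -0.13609143]
```

View pics/p2.png

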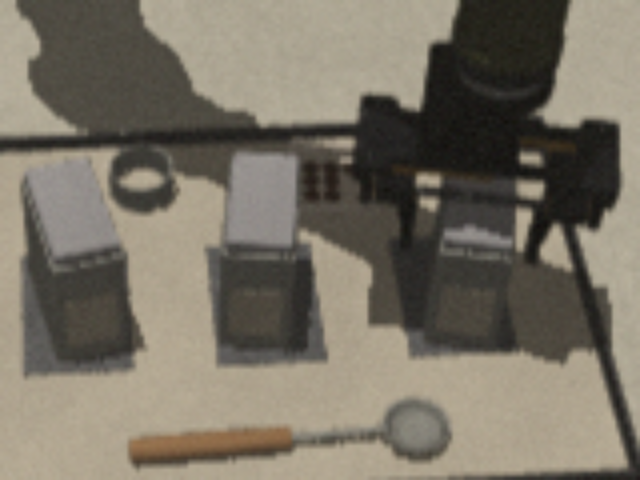

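The open fingers straddle the left tin (right-hand one in the image, around 475,260); nothing is touched. Closing.

apply_moves(
  targets=[
    [[0,0,0],[0,0,0]],
    [[0,0,0],[0,0,0]],
    [[0,0,0],[0,0,0]],
    [[0,0,0],[0,0,0]],
    [[0,0,0],[0,0,0]],
    [[0,0,0],[0,0,0]],
  ],
  hand=45,
  squeeze=45,
)

```text
time_s: 4.25
tool_pos: [0.596, 0.1888, 0.07]
tool_rot: [179.9, 0.0, 152.0]
force: [1.3, 2.0, 0.8]
grip_width: 0.0556
```

```bash
python3 -c "
from h import *
o=env.get_obs();print(o['tool_pos'],o['tool_rot'],o['force'],o['wrist_torque'],o['grip_width'])"
```

```text
[0.59599461 0.18878661 0.0699577 ] [1.79909343e+02 2.96302259e-02 1.52014341e+02] [1.27318189 1.95830463 0.80614601] [ 0.39868085 -0.41125056 -0.02430375] 0.055608980526648706
```

Gripped at 56 mm. Lift 40 mm and hold to weigh.

apply_moves(
  targets=[
    [[0,0,4],[0,0,0]],
    [[0,0,12],[0,0,0]],
    [[0,0,22],[0,0,0]],
    [[0,0,32],[0,0,0]],
    [[0,0,38],[0,0,0]],
    [[0,0,40],[0,0,0]],
    [[0,0,40],[0,0,0]],
    [[0,0,40],[0,0,0]],
  ],
)

```text
time_s: 5.05
tool_pos: [0.5954, 0.1878, 0.1093]
tool_rot: [-180.0, -0.0, 152.0]
force: [0.3, -0.4, -4.4]
grip_width: 0.0556
```

apply_moves(
  targets=[
    [[0,0,0],[0,0,0]],
    [[0,0,0],[0,0,0]],
  ],
)

```text
time_s: 5.25
tool_pos: [0.5953, 0.188, 0.1091]
tool_rot: [-180.0, -0.0, 152.0]
force: [0.7, -0.9, -3.4]
grip_width: 0.0557
```

```bash
cat > w.py <<'E'
from h import *
F=[];W=[]
for i in range(6):
    c=env.read_camera('scene'); o=env.get_obs(); F.append(o['force']);W.append(o['wrist_torque'])
print(np.mean(F,0).round(2),np.std(F,0).round(2),np.mean(W,0).round(3),o['tool_pos'].round(4),o['tool_rot'].round(2),o['grip_width'],o['time_s'])
cv2.imwrite('pics/w.png',cv2.resize(c['image'][130:250,210:370,::-1],(640,480)))
E
python3 w.py
```

```text
[ 0.17 -0.41 -3.89] [0.35 0.42 0.67] [ 0.051 -0.164 -0.002] [0.5956 0.188  0.1095] [180.  -0. 152.] 0.055620605130219936 5.55
```

View pics/w.png

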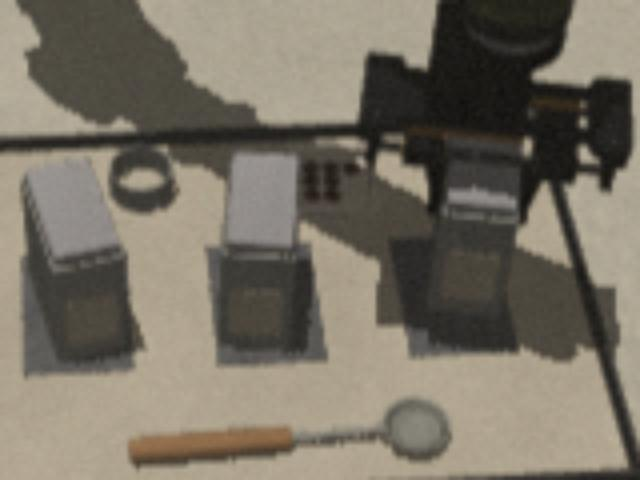

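Left tin is up and upright, ~3.9 N (0.40 kg). Setting it back.

apply_moves(
  targets=[
    [[0,0,-8],[0,0,0]],
    [[0,0,-18],[0,0,0]],
    [[0,0,-27],[0,0,0]],
    [[0,0,-33],[0,0,0]],
    [[0,0,-36.5],[0,0,0]],
    [[0,0,-38.5],[0,0,0]],
    [[0,0,-39.5],[0,0,0]],
    [[0,0,-39.8],[0,0,0]],
  ],
)

```text
time_s: 6.35
tool_pos: [0.5958, 0.1882, 0.07]
tool_rot: [180.0, 0.0, 152.0]
force: [-0.9, -0.3, -5.0]
grip_width: 0.0562
```

apply_moves(
  targets=[
    [[0,0,0],[0,0,0]],
    [[0,0,0],[0,0,0]],
  ],
)

```text
time_s: 6.55
tool_pos: [0.5958, 0.1881, 0.0701]
tool_rot: [180.0, 0.0, 152.0]
force: [-0.2, -0.3, -3.9]
grip_width: 0.0556
```

apply_moves(
  targets=[
    [[0,0,-0.3],[0,0,0]],
    [[0,0,-0.6],[0,0,0]],
    [[0,0,-0.9],[0,0,0]],
    [[0,0,-0.9],[0,0,0]],
  ],
)

```text
time_s: 6.95
tool_pos: [0.5958, 0.1881, 0.0698]
tool_rot: [180.0, 0.0, 152.0]
force: [-1.7, -0.8, 5.3]
grip_width: 0.0558
```

apply_moves(
  targets=[
    [[0,0,0.3],[0,0,0]],
    [[0,0,0.3],[0,0,0]],
    [[0,0,0.3],[0,0,0]],
  ],
  squeeze=10,
)

```text
time_s: 7.25
tool_pos: [0.596, 0.1883, 0.0697]
tool_rot: [180.0, 0.0, 152.0]
force: [-1.6, -0.6, 6.4]
grip_width: 0.0558
```

apply_moves(
  targets=[
    [[0,0,0],[0,0,0]],
    [[0,0,0],[0,0,0]],
    [[0,0,0],[0,0,0]],
    [[0,0,0],[0,0,0]],
    [[0,0,0],[0,0,0]],
  ],
  hand=87,
)

```text
time_s: 7.75
tool_pos: [0.5956, 0.188, 0.069]
tool_rot: [180.0, -0.0, 152.0]
force: [1.1, -0.0, 0.1]
grip_width: 0.0846
```

apply_moves(
  targets=[
    [[0,0,10],[0,0,0]],
    [[0,0,45],[0,0,0]],
    [[0,0,90],[0,0,0]],
    [[0,0,125],[0,0,0]],
    [[0,0,130],[0,0,0]],
    [[-10,-30,130],[0,0,0.02]],
    [[-22,-66,130],[0,0,0.04]],
    [[-34,-103,130],[0,0,0.066]],
  ],
)

```text
time_s: 8.55
tool_pos: [0.5609, 0.0846, 0.1991]
tool_rot: [180.0, -0.0, 155.9]
force: [-0.3, -1.0, 0.9]
grip_width: 0.0873
```

apply_moves(
  targets=[
    [[-10,-31,0],[0,0,0]],
    [[-16,-48,0],[0,0,0]],
    [[-17,-51,0],[0,0,0]],
    [[-17,-51,0],[0,0,0]],
    [[-17,-51,0],[0,0,0]],
  ],
)

```text
time_s: 9.05
tool_pos: [0.5448, 0.0359, 0.1994]
tool_rot: [179.9, 0.0, 155.9]
force: [0.3, -1.0, -0.5]
grip_width: 0.0872
```

```bash
cat > look.py <<'E'
from h import *
import sys
o=env.get_obs();print(o['qpos'].round(1),o['tool_pos'].round(4),o['tool_rot'].round(2),o['force'].round(1),o['time_s'])
c=env.read_camera('scene'); cv2.imwrite('pics/%s.png'%sys.argv[1],cv2.resize(c['image'][130:250,210:370,::-1],(640,480)))
for r in env.regions_of(c,'tin_a'):
    if r['conf']<.5: continue
    ys,xs=np.nonzero(r['region']); p=ray(c,(xs.mean(),ys.mean()),.06)
    x,f=fit([(c,r['region'].astype(np.float32))],[p[0],p[1],-.3]); print(round(r['conf'],2),x.round(4),round(f,3))
E
python3 look.py p3
```

```text
[ 39.4  11.5 -51.2  98.5   9.3  74.3  52.2] [0.5448 0.0359 0.1994] [179.93   0.   155.9 ] [ 0.3 -1.  -0.5] 9.05
0.81 [ 0.5069 -0.1055 -0.0461] 0.051
0.71 [ 0.5449  0.0317 -0.413 ] 0.063
0.66 [ 0.5957  0.1859 -0.4723] 0.049
```

apply_moves(
  targets=[
    [[0,0,-25],[0,0,0]],
    [[0,0,-55],[0,0,0]],
    [[0,0,-85],[0,0,0]],
    [[0,0,-107],[0,0,0]],
    [[0,0,-121],[0,0,0]],
    [[0,0,-129],[0,0,0]],
    [[0,0,-129],[0,0,0]],
  ],
)

```text
time_s: 9.85
tool_pos: [0.5443, 0.0346, 0.0696]
tool_rot: [180.0, -0.1, 155.8]
force: [0.3, 0.2, -0.8]
grip_width: 0.087
```

apply_moves(
  targets=[
    [[0,0,0],[0,0,0]],
    [[0,0,0],[0,0,0]],
    [[0,0,0],[0,0,0]],
    [[0,0,0],[0,0,0]],
    [[0,0,0],[0,0,0]],
    [[0,0,0],[0,0,0]],
  ],
  hand=45,
  squeeze=45,
)

```text
time_s: 10.45
tool_pos: [0.545, 0.0342, 0.0706]
tool_rot: [180.0, 0.1, 155.8]
force: [0.6, -0.3, 1.9]
grip_width: 0.0558
```

apply_moves(
  targets=[
    [[0,0,0],[0,0,0]],
  ],
)

```text
time_s: 10.55
tool_pos: [0.545, 0.0342, 0.0706]
tool_rot: [180.0, 0.0, 155.8]
force: [1.4, 1.3, 2.3]
grip_width: 0.0558
```

apply_moves(
  targets=[
    [[0,0,4],[0,0,0]],
    [[0,0,12],[0,0,0]],
    [[0,0,22],[0,0,0]],
    [[0,0,32],[0,0,0]],
    [[0,0,38],[0,0,0]],
    [[0,0,40],[0,0,0]],
    [[0,0,40],[0,0,0]],
    [[0,0,40],[0,0,0]],
  ],
)

```text
time_s: 11.35
tool_pos: [0.5443, 0.0339, 0.1099]
tool_rot: [-180.0, -0.0, 155.8]
force: [0.3, -0.5, -3.4]
grip_width: 0.0557
```

apply_moves(
  targets=[
    [[0,0,0],[0,0,0]],
    [[0,0,0],[0,0,0]],
  ],
)

```text
time_s: 11.55
tool_pos: [0.5443, 0.034, 0.1098]
tool_rot: [-180.0, -0.0, 155.8]
force: [0.8, 0.1, -4.8]
grip_width: 0.0555
```

```bash
python3 w.py
```

```text
[ 0.45 -0.24 -3.83] [0.53 0.3  0.7 ] [ 0.061 -0.151  0.003] [0.5446 0.0341 0.1101] [ 1.7999e+02 -1.0000e-02  1.5578e+02] 0.055844133021292784 11.85
```

View pics/w.png

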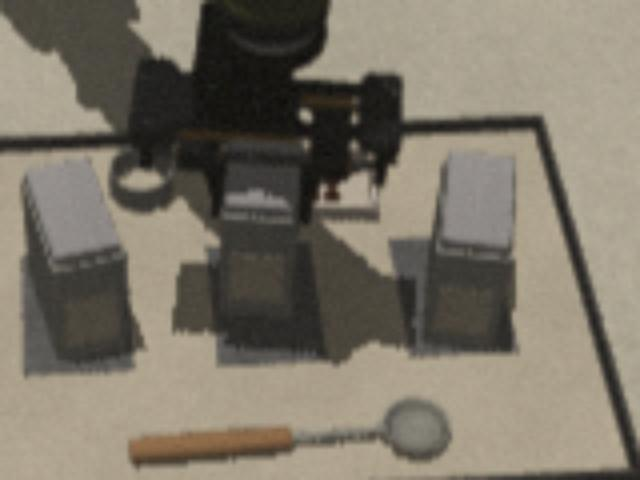

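Middle tin lifted, upright, ~3.8 N; left tin stands back on its mat. Setting the middle tin down.

apply_moves(
  targets=[
    [[0,0,-8],[0,0,0]],
    [[0,0,-18],[0,0,0]],
    [[0,0,-27],[0,0,0]],
    [[0,0,-33],[0,0,0]],
    [[0,0,-36.5],[0,0,0]],
    [[0,0,-38.5],[0,0,0]],
    [[0,0,-39.3],[0,0,0]],
    [[0,0,-39.6],[0,0,0]],
  ],
)

```text
time_s: 12.65
tool_pos: [0.5448, 0.0341, 0.0708]
tool_rot: [180.0, 0.0, 155.8]
force: [0.4, -0.6, -4.3]
grip_width: 0.0558
```

apply_moves(
  targets=[
    [[0,0,-0.2],[0,0,0]],
    [[0,0,-0.4],[0,0,0]],
    [[0,0,-0.6],[0,0,0]],
    [[0,0,-0.6],[0,0,0]],
  ],
)

```text
time_s: 13.05
tool_pos: [0.5449, 0.0341, 0.0706]
tool_rot: [180.0, 0.0, 155.8]
force: [-1.2, -0.0, 1.1]
grip_width: 0.0556
```

Contact. Release.

apply_moves(
  targets=[
    [[0,0,-0.2],[0,0,0]],
    [[0,0,-0.2],[0,0,0]],
    [[0,0,-0.2],[0,0,0]],
  ],
  squeeze=10,
)

```text
time_s: 13.35
tool_pos: [0.5449, 0.0341, 0.0705]
tool_rot: [180.0, 0.0, 155.8]
force: [-3.0, -0.2, 6.5]
grip_width: 0.0559
```

apply_moves(
  targets=[
    [[0,0,0],[0,0,0]],
    [[0,0,0],[0,0,0]],
    [[0,0,0],[0,0,0]],
    [[0,0,0],[0,0,0]],
    [[0,0,0],[0,0,0]],
  ],
  hand=87,
)

```text
time_s: 13.85
tool_pos: [0.5447, 0.034, 0.0697]
tool_rot: [180.0, 0.0, 155.8]
force: [0.2, 0.1, 0.1]
grip_width: 0.0843
```

apply_moves(
  targets=[
    [[0,0,10],[0,0,0]],
    [[0,0,45],[0,0,0]],
    [[0,0,90],[0,0,0]],
    [[0,0,125],[0,0,0]],
    [[0,0,130],[0,0,0]],
    [[-8,-30,130],[0,0,0.1]],
    [[-18,-66,130],[0,0,0.23]],
    [[-28,-103,130],[0,0,0.36]],
  ],
)

```text
time_s: 14.65
tool_pos: [0.516, -0.0694, 0.1997]
tool_rot: [-180.0, -0.0, 176.8]
force: [0.7, -0.8, -0.4]
grip_width: 0.0872
```

apply_moves(
  targets=[
    [[-6,-25,0],[0,0,0.02]],
    [[-9,-34,0],[0,0,0.02]],
    [[-9,-35,0],[0,0,0.02]],
    [[-9,-35,0],[0,0,0.02]],
    [[-9,-35,0],[0,0,0.02]],
  ],
)

```text
time_s: 15.15
tool_pos: [0.5081, -0.1017, 0.1998]
tool_rot: [179.9, 0.0, 177.7]
force: [0.1, 0.4, -0.4]
grip_width: 0.0867
```

```bash
python3 look.py p4
```

```text
[ 54.7   6.6 -49.  102.1   5.1  73.6  92.2] [ 0.5081 -0.1017  0.1998] [1.7995e+02 2.0000e-02 1.7772e+02] [ 0.1  0.4 -0.4] 15.15
0.76 [ 0.5963  0.1849 -0.5024] 0.046
0.66 [ 0.545   0.0334 -0.4427] 0.052
0.62 [ 0.5072 -0.1061 -0.0773] 0.054
```

apply_moves(
  targets=[
    [[0,0,-25],[0,0,-0.01]],
    [[0,0,-55],[0,0,-0.01]],
    [[0,0,-85],[0,0,-0.01]],
    [[0,0,-107],[0,0,-0.01]],
    [[0,0,-121],[0,0,-0.01]],
    [[0,0,-129],[0,0,-0.01]],
    [[0,0,-129],[0,0,-0.01]],
  ],
)

```text
time_s: 15.95
tool_pos: [0.5074, -0.1035, 0.0703]
tool_rot: [180.0, -0.1, 177.0]
force: [-0.6, -0.3, -0.6]
grip_width: 0.0875
```

apply_moves(
  targets=[
    [[0,0,0],[0,0,0]],
    [[0,0,0],[0,0,0]],
    [[0,0,0],[0,0,0]],
    [[0,0,0],[0,0,0]],
    [[0,0,0],[0,0,0]],
    [[0,0,0],[0,0,0]],
    [[0,0,0],[0,0,0]],
  ],
  hand=45,
  squeeze=50,
)

```text
time_s: 16.65
tool_pos: [0.508, -0.1035, 0.0712]
tool_rot: [180.0, 0.0, 177.0]
force: [-1.2, 1.5, 3.2]
grip_width: 0.0559
```

apply_moves(
  targets=[
    [[0,0,4],[0,0,0]],
    [[0,0,12],[0,0,0]],
    [[0,0,22],[0,0,0]],
    [[0,0,32],[0,0,0]],
    [[0,0,38],[0,0,0]],
    [[0,0,40],[0,0,0]],
    [[0,0,40],[0,0,0]],
    [[0,0,40],[0,0,0]],
  ],
)

```text
time_s: 17.45
tool_pos: [0.5073, -0.104, 0.1105]
tool_rot: [180.0, -0.0, 177.0]
force: [-0.1, -0.3, -7.2]
grip_width: 0.0553
```

apply_moves(
  targets=[
    [[0,0,0],[0,0,0]],
    [[0,0,0],[0,0,0]],
  ],
)

```text
time_s: 17.65
tool_pos: [0.5073, -0.1039, 0.1104]
tool_rot: [180.0, -0.0, 177.0]
force: [-1.2, -0.5, -7.8]
grip_width: 0.0558
```

```bash
python3 w.py
```

```text
[ 0.3   0.21 -7.13] [0.6  0.17 0.39] [ 0.09  -0.134 -0.005] [ 0.5076 -0.1039  0.1107] [179.99   0.   176.98] 0.0554798514865488 17.95
```

Right tin 7.1 N (0.73 kg): the heaviest. Raise it 150 mm further (bottom at ~195 mm vs. lids at 125 mm).

apply_moves(
  targets=[
    [[0,0,5],[0,0,0]],
    [[0,0,20],[0,0,0]],
    [[0,0,42],[0,0,0]],
    [[0,0,67],[0,0,0]],
    [[0,0,92],[0,0,0]],
    [[0,0,115],[0,0,0]],
    [[0,0,133],[0,0,0]],
    [[0,0,144],[0,0,0]],
  ],
)

```text
time_s: 18.75
tool_pos: [0.5086, -0.1037, 0.2577]
tool_rot: [-179.9, 0.2, 177.0]
force: [0.1, 0.1, -7.5]
grip_width: 0.0557
```

apply_moves(
  targets=[
    [[0,0,5],[0,0,0]],
    [[0,0,6],[0,0,0]],
    [[0,0,6],[0,0,0]],
    [[0,0,6],[0,0,0]],
    [[0,0,6],[0,0,0]],
    [[0,0,6],[0,0,0]],
    [[0,0,6],[0,0,0]],
    [[0,0,6],[0,0,0]],
  ],
)

```text
time_s: 19.55
tool_pos: [0.5076, -0.1039, 0.2607]
tool_rot: [180.0, -0.0, 177.0]
force: [0.3, -0.6, -7.1]
grip_width: 0.0559
```

```bash
python3 w.py; python3 - <<'E'
from h import *
o=env.get_obs();print(o['joint_velocities'].round(2))
I=[env.read_camera(n)['image'][:,:,::-1] for n in('scene','top')]
cv2.imwrite('pics/end.png',np.vstack([cv2.resize(I[0][90:270,150:400],(500,360)),cv2.resize(I[1][100:220,130:380],(500,240))]))
E
```

```text
[-0.27 -0.17 -7.05] [0.62 0.51 0.44] [ 0.103 -0.144  0.008] [ 0.5076 -0.1039  0.2608] [1.7999e+02 1.0000e-02 1.7698e+02] 0.056085571556198706 19.85
[ 0.01  0.    0.05 -0.06  0.03  0.08  0.01]
```

View pics/end.png

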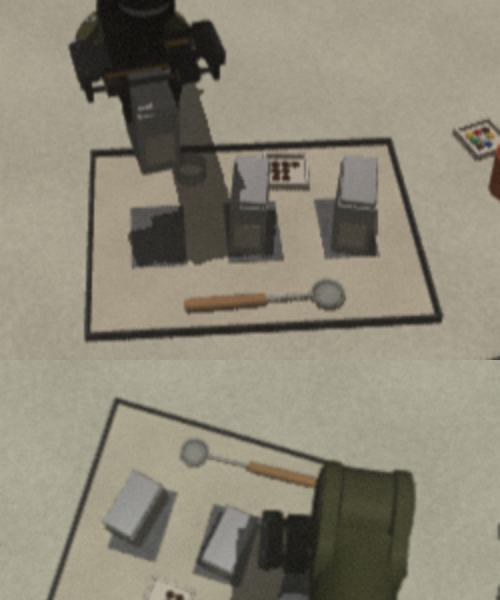

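The heaviest tin hangs upright in the gripper (155,120) above its empty mat. The other two stand on their mats, and the dish, cutter and spoon look undisturbed.

```bash
python3 -c "
from cell import env
print(env.sign_off())"
```

```text
the job is handed in; nothing more can be done
None
```

I lifted the tins in order, and the right one is the heaviest. The job is handed in with that tin held about 150 mm above where it was weighed.

| Tin | Measured weight | Where it is now |
|---|---|---|
| Left | 3.9 N (about 0.40 kg) | Back on its mat |
| Middle | 3.8 N (about 0.39 kg) | Back on its mat |
| Right | 7.1 N (about 0.73 kg) | Held over its mat |

**Held tin:** its bottom is about 195 mm above the table and the other lids are at 125 mm. It is upright, and the arm is still with a steady 50 N grip. The clock was at about 20 s of the 72 s allowed.

**Set-back tins:** refitting their poses from the scene camera after release put both within about 3 mm and 1.5 degrees of where they stood. That is about as closely as the two cameras agree with each other.

**Other things:** in the last pictures the dish and cutter on the tray and the spoon look undisturbed. The side dish was only partly in view. I did not check the cup, jar and bowl after the start, but the arm made no contact on its way past.

No check failed. Each of the two set-downs pressed on the mat with about 6 N for a moment before release, well under the limit.

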